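# Find the full cassette by feel and crank it to the red line

### The arm

A 6-joint arm with a two-finger parallel gripper is mounted at the origin on the work surface. World frame = base frame: x ahead of the robot, y to its left, z up, the work surface at z = 0. Lengths are in m, angles in rad, forces in N, time in s.
With the tool pointing down it reaches from about 0.35 to 0.725 m from the base axis. Payload 4.3 kg.
Tool frame: the origin (TCP) lies between the finger pads; the fingertips stand 17 mm ahead of it and the grasp point (between the pads) lies 2 mm behind it (r.nose_length is the distance from the TCP to the fingertips, in m); z points along the fingers, x is the direction in which the jaws open and shut, and the axes are right-handed (so a half turn about z gives the same grasp; the last joint's range is limited). The gripper opens to 85 mm and grips with 20 to 120 N. Pads are 22 mm wide; open, the fingers measure 114 mm over their backs; the gripper's body (76 mm by 85 mm) begins 54 mm behind the grasp point. The pads swing forward as they close: fully open they stand 13 mm farther back than shut.
Start: joints at [1.089, 0.377, 0.081, 1.274, 0, 1.46], TCP at [0.209, 0.536, 0.248] pointing down, gripper open.
Joint ranges: [-2.72, 2.72], [-0.84, 1.66], [-1.02, 1.22], [-1.77, 2.12], [-1.37, 1.28], [-3.14, 3.14]. Speed limits (rad/s): [2.57, 2.57, 3.14, 3.14, 3.14, 3.14].

### API

Orientations are given as a unit quaternion [x, y, z, w].
In Python, from station import r, vision, ticket gives the robot as it stands.
- The arm moves only by the tool step_arm, never from a script. Its argument "deltas" is a list of rows, each a list of 3 entries, a list of its own where there are three numbers: the shift along the tool's x, y, z in mm, then the turn, a rotation vector about the tool's x, y, z in rad, then the opening, from 0 (shut) to 1 (fully open). A call has 1 to 10 rows; each row is the pose to reach, as a shift and turn from the pose commanded when the call began, along the tool's axes at that moment; what a row does not reach only later rows make up. A row lasts 1/10 s, in which the tool goes at most 50 mm and 8.59 degrees, less where a joint would pass 70% of its speed; a pose out of reach is approached as far as the arm can. A call with a gripper value outside its range is refused whole. The fingers move at their own pace and stop on an object; "grip_force" is the grip in N (left out, the last holds). Time passes only in rows, so rows that repeat a pose let the fingers close. It gives the time, the measured TCP pose, the force and the opening at its end, in the units of the state.
- r.get_obs(): the state, without advancing time (a new reading comes with each control period).
- vision.snapshot(name): name is "side" or "top" or "wrist"; returns (picture, depth): 420x560x3 uint8, red, green, blue; 420x560 float32, m along the optical axis (not along the pixel's ray), 0 where there is no reading.
- vision.get_calibration(name): a dict with "mtx" (3x3 intrinsics, pixels), "distortion" ([k1, k2, p1, p2, k3] as OpenCV has them; the pictures are not rectified), "pose" (4x4, takes a point from camera to world coordinates); the wrist camera has in their place "tool_from_camera" (4x4, takes a point from camera to tool coordinates, whose origin is the TCP and whose axes are the tool frame's). Camera axes: x right, y down, z forward; pixel columns grow to the right and rows downward; lengths in m; the calibration is good to about 2 mm. A picture is of the moment at which its call begins: read the wrist's pose just before it. get_calibration takes no time and is no camera call.
- ticket.finish_job(): hands the job in, once; it reports no verdict.
The state is a dict: "time": time; "q": joint angles; "joint_vel": joint speeds; "tau": joint torques, N m; "position": TCP position; "orientation": TCP orientation; "ft_force": force on the tool from outside, world axes, zero at the start; "ft_torque": the same for the moment, N m; "gripper_width": finger opening in m.
Only numpy, scipy, OpenCV 4.12 (cv2) and the standard library are available. Lean on these libraries where they do the work, as an engineer would, in place of code of your own. Each camera call takes 0.05 s, during which the arm holds its last target.

### The job

One of the two closed cassettes is full and the other is empty: lift the bail end of one of them slightly, its other end staying on the counter, to feel which is which, and put it down again. Take the full one afresh across its middle (do not carry it by the bail), set it gently and squarely on the carriage of the feed slide between the blue lips, then crank the handwheel clockwise, regrasping as needed, until the carriage's pointer stands at the red line. Leave the empty cassette and everything else where it is, and let go.

Things in the scene. Friction and masses are not known exactly. Their poses are not given: they have to be found in the camera images.
- feeder: the feed slide, fixed to the counter: a grey base plate 150 (its x) x 365 (its y) x 12 with two steel rails along its y axis that carry the carriage, the handwheel near its -y end, and a white scale strip along its +x side. Origin: on the counter, midway across the plate; the plate reaches from y -215 to +150, the wheel's axis is at y -155, the carriage's middle at y -10 for wheel angle 0; z up; yaw varies by up to 0.15 rad. It does not move during the task
- wheel (a joint): angle of the handwheel in rad, growing as it is turned CLOCKWISE seen from above; each rad drives the carriage 20 mm along the feeder's +y. It starts between 0 and 1.0; the pointer meets the red line at 4.1; end stops at -0.2 and 5.7. The wheel is stiff (0.2 N m), stays where it is left, and cannot be back-driven easily
- wheel_hub (a point): the handwheel lies flat on a pedestal and turns about a vertical axis: silver-white rim 116 across (rim bar 12 thick, its middle 78 above the counter), four flat spokes (tops 82 above the counter), and a blue square hub grip, 34 x 34, upright sides from 86 to 122 above the counter. This point: on the axis, 110 above the counter. Its x and y axes are square to the hub's faces and turn with the wheel (at wheel angle 0 they match the feeder's axes)
- carriage_top (a point): middle of the carriage's flat top, 40 above the counter. Aluminium plate 184 (its x) x 70 (its y); blue lips 9 high at its two x ends leave 172 between them for a cassette's length; its long sides are open. Axes as the feeder's. It is moved by the wheel only; its -y edge stays 45 or more clear of the wheel's rim
- pointer (a point): tip of the black pointer on the carriage's +x side, just above the white scale strip; axes as the feeder's
- red_line (a point): the red line across the scale strip, 3 wide, 82 along the feeder's +y from the pointer's place at wheel angle 0; axes as the feeder's
- cassette_a_center (a point): closed silver-white instrument cassette with dark slots across its lid, 150 (its x) x 56 (its y) x 36 high, looks just like cassette_b; this point is its centre, 18 above its underside. One of the two, either one from start to start, is full (0.55 to 0.76 kg in all), the other empty (0.21 to 0.22 kg); the weight sits at the middle. Stands flat on the counter, yaw within 0.3 rad
- cassette_a_bar (a point): middle of the cross bar of cassette_a's blue bail (small swinging handle that stands up by itself on a free hinge): round bar 8 thick, 42 long along the cassette's y, 69 above the cassette's underside and 66 from its centre towards its +x end (the end away from the robot). Lifting it raises that end while the other end stays on the counter
- cassette_b_center (a point): closed silver-white instrument cassette with dark slots across its lid, 150 (its x) x 56 (its y) x 36 high, looks just like cassette_a; this point is its centre, 18 above its underside. One of the two, either one from start to start, is full (0.55 to 0.76 kg in all), the other empty (0.21 to 0.22 kg); the weight sits at the middle. Stands flat on the counter, yaw within 0.3 rad
- cassette_b_bar (a point): middle of the cross bar of cassette_b's blue bail (small swinging handle that stands up by itself on a free hinge): round bar 8 thick, 42 long along the cassette's y, 69 above the cassette's underside and 66 from its centre towards its +x end (the end away from the robot). Lifting it raises that end while the other end stays on the counter
- acrylic_tray: clear acrylic tray, 130 x 200 x 30, standing on the counter beyond the cassettes; a bystander, origin at the centre of its underside
- mirror_handle: chrome dental mirror handle, 153 long, 8 thick, lying in the acrylic tray; a bystander, origin at the centre of its underside
- rubber_bowl: white mixing bowl, 110 across, 55 high, on the robot's side of the cassettes; a bystander, origin at the centre of its underside
- spray_bottle: blue bottle with white cap, 60 across, 150 high; a bystander, origin at the centre of its underside
- cotton_jar: glass jar with steel lid, 68 across, 75 high, beyond the cassettes; a bystander, origin at the centre of its underside
- kidney_dish: low steel dish, 100 x 140 x 28, on the robot's side of the feed slide; a bystander, origin at the centre of its underside
- bur_block: green block with six holes, 50 x 90 x 30, beyond the feed slide; a bystander, origin at the centre of its underside
There are look-alikes about, which are no part of the job. What is shaped like the part that bears cassette_a_center but pink or yellow is not meant.

How it is judged:
On the way, in this order (a step that is already met when the one before it is completed fails the run):
1. the bail end of one cassette is raised by about 5 mm or more (tilt over 0.035 rad) in the fingers while its other end rests on the counter (((angle between cassette_a_center's own z axis and vertical above 0.035 rad and contact force between the fingers and cassette_a above 0.3 N and contact force between cassette_a and table above 0.2 N) or (angle between cassette_b_center's own z axis and vertical above 0.035 rad and contact force between the fingers and cassette_b above 0.3 N and contact force between cassette_b and table above 0.2 N))), for 0.2 s.
2. the full cassette stands released on the carriage, before the wheel has been cranked (below 1.6 rad) (((x of cassette_a_center in the frame of carriage_top between -0.02 and 0.02 m and y of cassette_a_center in the frame of carriage_top between -0.02 and 0.02 m and z of cassette_a_center in the frame of carriage_top between 0.012 and 0.023 m and angle between each of cassette_a_center, cassette_b_center's own z axis and vertical below 0.08 rad and angle between the x axis of cassette_a_center and the x axis of carriage_top, either way round below 0.2 rad and contact force between cassette_a and carriage above 3.6 N and distance of cassette_b_center from where it was at the start of the episode below 0.04 m) or (x of cassette_b_center in the frame of carriage_top between -0.02 and 0.02 m and y of cassette_b_center in the frame of carriage_top between -0.02 and 0.02 m and z of cassette_b_center in the frame of carriage_top between 0.012 and 0.023 m and angle between each of cassette_b_center, cassette_a_center's own z axis and vertical below 0.08 rad and angle between the x axis of cassette_b_center and the x axis of carriage_top, either way round below 0.2 rad and contact force between cassette_b and carriage above 3.6 N and distance of cassette_a_center from where it was at the start of the episode below 0.04 m)) and contact force between the fingers and cassette_a below 0.2 N and contact force between the fingers and cassette_b below 0.2 N and value of joint wheel below 1.6 rad), for 0.2 s.
3. the pointer stands within 4 mm of the red line, the full cassette riding on the carriage (((x of cassette_a_center in the frame of carriage_top between -0.02 and 0.02 m and y of cassette_a_center in the frame of carriage_top between -0.02 and 0.02 m and z of cassette_a_center in the frame of carriage_top between 0.012 and 0.023 m and angle between each of cassette_a_center, cassette_b_center's own z axis and vertical below 0.08 rad and angle between the x axis of cassette_a_center and the x axis of carriage_top, either way round below 0.2 rad and contact force between cassette_a and carriage above 3.6 N and distance of cassette_b_center from where it was at the start of the episode below 0.04 m) or (x of cassette_b_center in the frame of carriage_top between -0.02 and 0.02 m and y of cassette_b_center in the frame of carriage_top between -0.02 and 0.02 m and z of cassette_b_center in the frame of carriage_top between 0.012 and 0.023 m and angle between each of cassette_b_center, cassette_a_center's own z axis and vertical below 0.08 rad and angle between the x axis of cassette_b_center and the x axis of carriage_top, either way round below 0.2 rad and contact force between cassette_b and carriage above 3.6 N and distance of cassette_a_center from where it was at the start of the episode below 0.04 m)) and y of pointer in the frame of red_line between -0.004 and 0.004 m and velocity of joint wheel between -0.05 and 0.05 rad/s), for 0.2 s.
At the end, for the whole second after the job is handed in: The full cassette stands flat on the carriage, within 20 mm of its middle each way and within 0.2 rad of square; the pointer is within 4 mm (0.2 rad of wheel) of the red line, the wheel at rest; the empty cassette stands flat within 40 mm of where it was; nothing is held (all of step 3 and contact force between the fingers and cassette_a below 0.2 N and contact force between the fingers and cassette_b below 0.2 N); the robot touches nothing.
It fails at once if a cassette is tipped by more than 0.45 rad (angle between any of cassette_a_center, cassette_b_center's own z axis and vertical above 0.45 rad).
It fails at once if a cassette is dropped or banged on the carriage (over 80 N) (contact force between any of cassette_a, cassette_b and carriage above 80 N).
It fails at once if both cassettes are set on the carriage (horizontal distance between each of cassette_a_center, cassette_b_center and carriage_top below 0.05 m).
It fails at once if a cassette is carried by its bail (its centre over 66 mm above the counter with the fingers on the bail) ((z of cassette_a_center in the frame of carriage_top above 0.026 m and contact force between the fingers and cassette_a_bail above 0.3 N) or (z of cassette_b_center in the frame of carriage_top above 0.026 m and contact force between the fingers and cassette_b_bail above 0.3 N)).
It fails at once if a bystander is moved by more than 30 mm (distance of any of acrylic_tray, mirror_handle, rubber_bowl, spray_bottle, cotton_jar, kidney_dish, bur_block from where it was at the start of the episode above 0.03 m).
It also fails if it takes over 70 s, if anything falls off the work surface, if the arm or the gripper's body presses on something with over 40 N, if the wrist force passes 120 N, or if a joint passes its speed limit or range.

## Working session

There is one attempt and no reset: what is moved stays moved. The work goes in short steps, Python scripts to look and compute and a tool call to move; the robot and the scene stay as the last step left them, time stands still between calls to the robot, and variables do not carry over. Pictures are saved under pics/ and viewed, and the job is handed in when it is done.

Besides the shell and the picture viewer there is one more tool, called after "Request:" by a JSON object that holds its "name" and its "arguments", one argument or row to a line. step_arm: Moves the arm, as the interface text tells. Its arguments: {"type":"object","properties":{"deltas":{"type":"array","items":{"type":"array"}},"grip_force":{"type":"number"}},"required":["deltas"]}

```bash
ls; mkdir -p pics; python3 - <<'E'
from station import r, vision
import cv2, numpy as np
print(r.get_obs())
for n in ["top","side"]:
    p,d=vision.snapshot(n); cv2.imwrite(f"pics/{n}0.png",p[:,:,::-1]); np.save(f"pics/{n}0_d.npy",d)
    c=vision.get_calibration(n); print(n,{k:np.round(v,4).tolist() for k,v in c.items()})
print(np.round(vision.get_calibration("wrist")["tool_from_camera"],4).tolist())
E
```

```text
pics
{'time': 0.0, 'q': array([1.08869638e+00, 3.78086475e-01, 7.96456251e-02, 1.27439577e+00,
       1.33307055e-06, 1.46046458e+00]), 'joint_vel': array([-0.00066971,  0.00152685,  0.00032402, -0.00167765, -0.00106367,
        0.00116837]), 'tau': array([ 3.95468260e-04, -4.63604736e+01,  2.69873232e+01,  2.08404969e-02,
       -2.08806714e-04, -1.44408602e-05]), 'position': array([0.20860232, 0.53517053, 0.24735511]), 'orientation': array([ 8.25609470e-01,  5.64241050e-01, -9.00813260e-04,  4.78782295e-04]), 'ft_force': array([ 0.03306326, -0.73912532, -0.29634956]), 'ft_torque': array([-0.00261099,  0.01509849, -0.03837622]), 'gripper_width': 0.08595413108757478}
top {'mtx': [[520.9449, 0.0, 276.6547], [0.0, 520.9449, 194.8529], [0.0, 0.0, 1.0]], 'distortion': [-0.1625, 0.0, 0.0, 0.0, 0.0], 'pose': [[0.0007, -0.9971, 0.0757, 0.4258], [-0.9998, -0.0023, -0.0214, 0.1045], [0.0215, -0.0757, -0.9969, 1.4344], [0.0, 0.0, 0.0, 1.0]]}
side {'mtx': [[529.5857, 0.0, 271.2124], [0.0, 529.5857, 213.4058], [0.0, 0.0, 1.0]], 'distortion': [0.0449, 0.0, 0.0, 0.0, 0.0], 'pose': [[0.9807, -0.1448, 0.1314, 0.3386], [-0.1955, -0.706, 0.6807, -0.9689], [-0.0059, -0.6933, -0.7206, 1.2336], [0.0, 0.0, 0.0, 1.0]]}
[[1.0, 0.0011, 0.0002, -0.0009], [-0.0011, 0.9533, 0.3022, -0.0768], [0.0002, -0.3022, 0.9533, -0.1242], [0.0, 0.0, 0.0, 1.0]]
```

View pics/top0.png

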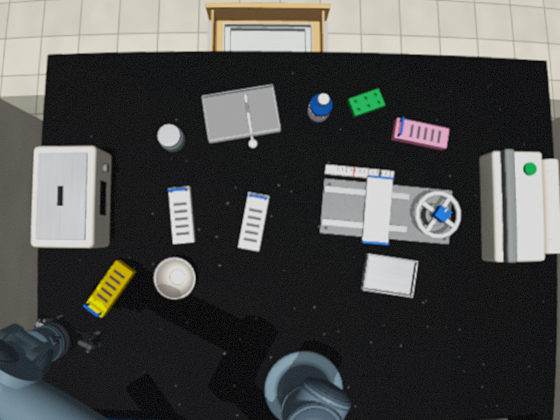

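View pics/side0.png

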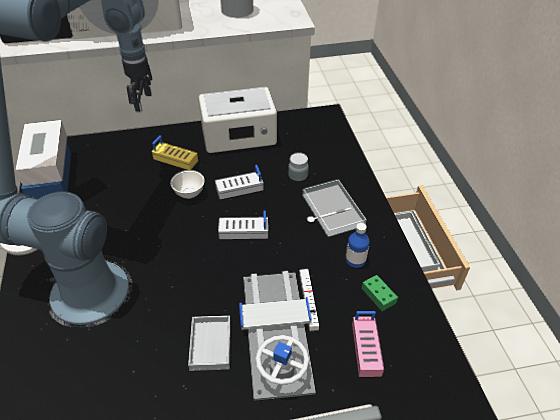

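The top view (image up = +x, left = +y) shows white cassettes at (180,215) and (254,221), each with its blue bail at the upper end. The carriage is at (378,210), the wheel at (438,214) and the red line near (352,171). The pink and yellow cassettes are decoys.

```bash
cat > h.py <<'E'
import numpy as np, cv2
from station import r, vision
from scipy.spatial.transform import Rotation as R
def cloud(name,d,obs=None):
    c=vision.get_calibration(name); K=c["mtx"]; D=np.array(c["distortion"],float)
    h,w=d.shape; u,v=np.meshgrid(np.arange(w),np.arange(h))
    n=cv2.undistortPoints(np.stack([u,v],-1).reshape(-1,1,2).astype(np.float64),np.array(K),D).reshape(h,w,2)
    P=np.concatenate([n*d[...,None],d[...,None]],-1)
    if name=="wrist":
        T=np.eye(4);T[:3,:3]=R.from_quat(obs["orientation"]).as_matrix();T[:3,3]=obs["position"];T=T@np.array(c["tool_from_camera"])
    else: T=np.array(c["pose"])
    W=P@T[:3,:3].T+T[:3,3]; W[d<=0]=np.nan
    return W
def ray(name,u,v,z,obs=None):
    c=vision.get_calibration(name)
    n=cv2.undistortPoints(np.array([[[u,v]]],float),np.array(c["mtx"]),np.array(c["distortion"],float))[0,0]
    if name=="wrist":
        T=np.eye(4);T[:3,:3]=R.from_quat(obs["orientation"]).as_matrix();T[:3,3]=obs["position"];T=T@np.array(c["tool_from_camera"])
    else: T=np.array(c["pose"])
    dr=T[:3,:3]@np.array([n[0],n[1],1]); o=T[:3,3]
    return o+dr*(z-o[2])/dr[2]
def shot(name,fn):
    o=r.get_obs(); p,d=vision.snapshot(name); cv2.imwrite(f"pics/{fn}.png",p[:,:,::-1]); np.save(f"pics/{fn}_d.npy",d)
    return o,p,d
def rect(xy):
    (c,s,a)=cv2.minAreaRect((xy*1000).astype(np.float32)); return c,s,a
E
python3 - <<'E'
from h import *
p=cv2.imread("pics/top0.png")[:,:,::-1].astype(int); d=np.load("pics/top0_d.npy"); W=cloud("top",d)
print("table z",np.nanmedian(W[250:330,220:260,2]))
def seg(u0,u1,v0,v1,f):
    m=np.zeros(d.shape,bool); m[v0:v1,u0:u1]=f(p[v0:v1,u0:u1],W[v0:v1,u0:u1]); return m
for nm,b in dict(cas1=(160,205,180,255),cas2=(232,280,185,260)).items():
    m=seg(*b,lambda P,w:(w[...,2]>.025)&(w[...,2]<.046))
    X=W[m]; print(nm,m.sum(),np.median(X[:,2]),rect(X[:,:2]))
    m=seg(*b,lambda P,w:(w[...,2]>.05)); X=W[m]; print(' bail',m.sum(),X.mean(0) if len(X) else 0, X[:,2].max() if len(X) else 0)
m=seg(355,405,165,250,lambda P,w:(w[...,2]>.033)&(w[...,2]<.056)); X=W[m]; print('carr',m.sum(),np.median(X[:,2]),rect(X[:,:2]))
m=seg(405,470,180,250,lambda P,w:(w[...,2]>.068)&(w[...,2]<.1)); X=W[m]; print('wheel',m.sum(),np.median(X[:,2]),cv2.minEnclosingCircle((X[:,:2]*1000).astype(np.float32)))
m=seg(405,470,180,250,lambda P,w:(w[...,2]>.11)); X=W[m]; print('hub',m.sum(),np.median(X[:,2]),rect(X[:,:2]))
m=seg(310,460,150,260,lambda P,w:(w[...,2]>.006)&(w[...,2]<.025)); X=W[m]; print('base',m.sum(),np.median(X[:,2]),rect(X[:,:2]))
m=seg(320,400,155,185,lambda P,w:(P[...,0]>140)&(P[...,1]<90)&(P[...,2]<90)); X=W[m]; print('red',m.sum(),X)
big=cv2.resize(cv2.imread("pics/top0.png")[145:265,310:470],None,fx=5,fy=5,interpolation=cv2.INTER_CUBIC); cv2.imwrite("pics/feed.png",big)
E
```

```text
table z -9.365683700912619e-05
cas1 1144 0.03604603230056824 ((478.65625, 332.3162841796875), (151.0120086669922, 58.310489654541016), 5.635761737823486)
 bail 63 [0.5442792  0.33698304 0.07081718] 0.08075521271522557
cas2 1112 0.036068635958628636 ((461.7868957519531, 137.95797729492188), (56.472190856933594, 150.34573364257812), 79.44799041748047)
 bail 60 [0.52649477 0.1258258  0.07048952] 0.0781203268028896
carr 1722 0.040422213385353345 ((498.2246398925781, -198.28684997558594), (71.02448272705078, 195.43804931640625), 84.76309967041016)
wheel 856 0.08250419596648562 ((477.5767517089844, -352.6414489746094), 65.50383758544922)
hub 190 0.12137853989981529 ((478.6502990722656, -352.0075988769531), (36.48506164550781, 35.04027557373047), 50.7147216796875)
base 4885 0.012716790370119968 ((508.93316650390625, -229.14208984375), (424.3779602050781, 303.7707824707031), 89.3603744506836)
red 0 []
```

View pics/feed.png

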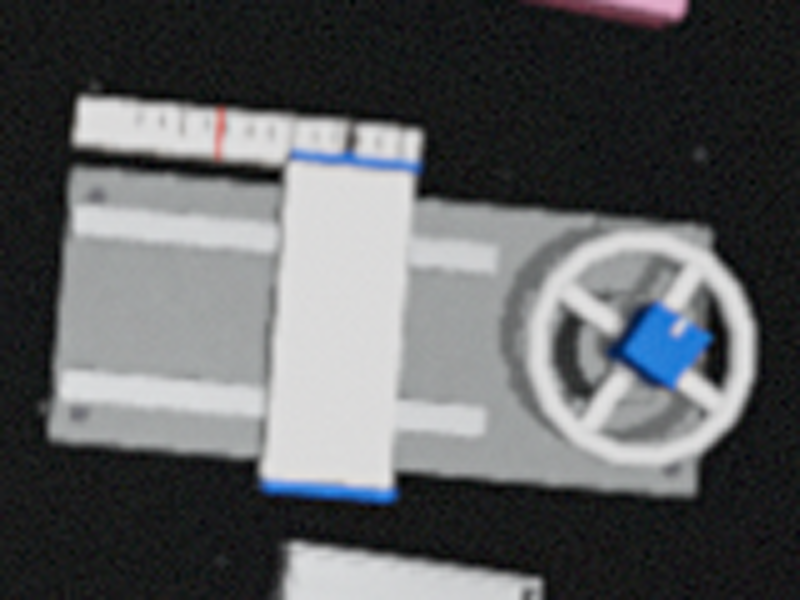

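```bash
cat >> h.py <<'E'
def plan(x,y,z,yaw,rolldown=True):
    o=r.get_obs(); Rc=R.from_quat(o["orientation"])
    Rt=R.from_matrix(np.array([[np.cos(yaw),np.sin(yaw),0],[np.sin(yaw),-np.cos(yaw),0],[0,0,-1]]))
    d=Rc.inv().apply(np.array([x,y,z])-o["position"])*1000; t=(Rc.inv()*Rt).as_rotvec()
    m=Rc.as_matrix(); print("pos",np.round(o["position"],4),"yaw",round(np.arctan2(m[1,0],m[0,0]),4),"t",o["time"],"w",round(o["gripper_width"],4),"q6",round(o["q"][5],3))
    print("delta",np.round(d,1),"turn",np.round(t,4)); return d,t
E
python3 - <<'E'
from h import *
plan(.5265,.126,.15,-.184)
E
```

```text
pos [0.2086 0.5352 0.2475] yaw 1.199 t 0.1 w 0.0853 q6 1.461
delta [-265.6  444.8   97.8] turn [1.100e-03 1.700e-03 1.383e+00]
```

Request:
{"name": "step_arm", "arguments": {
  "deltas": [
    [[-25,42,8],[0,0,0.13],1],
    [[-50,84,16],[0,0,0.26],1],
    [[-75,126,24],[0,0,0.4],1],
    [[-100,168,32],[0,0,0.53],1],
    [[-130,218,42],[0,0,0.67],0.6],
    [[-155,260,50],[0,0,0.81],0.6],
    [[-180,302,58],[0,0,0.95],0.6],
    [[-205,344,68],[0,0,1.09],0.6],
    [[-235,393,80],[0,0,1.23],0.6],
    [[-265,445,98],[0.001,0.002,1.383],0.6]
  ]
}}

```text
time: 1.1
position: [0.5106, 0.1475, 0.158]
orientation: [0.996, -0.093, 0.001, -0.001]
ft_force: [1.2, 0.3, 0.7]
gripper_width: 0.0511
```

```bash
python3 - <<'E'
from h import *
plan(.5265,.126,.15,-.184)
o,p,d=shot("wrist","w1"); W=cloud("wrist",d,o)
b=(p[...,2].astype(int)>p[...,0].astype(int)+60)&(W[...,2]>.06)&(W[...,2]<.085); X=W[b]; print(b.sum(),X.mean(0),X.min(0),X.max(0))
plan(.5265,.126,.071,-.184)
E
```

```text
pos [0.5106 0.1475 0.158 ] yaw -0.1873 t 1.1 w 0.0511 q6 1.919
delta [19.6 18.2  7.9] turn [-0.0022 -0.0012 -0.0033]
637 [0.63346797 0.04210233 0.07453122] [ 0.51986102 -0.06005327  0.0672072 ] [0.74804265 0.14766289 0.08496181]
pos [0.5144 0.1416 0.1556] yaw -0.1984 t 1.15 w 0.0513 q6 1.921
delta [14.6 12.7 84.7] turn [ 0.003  -0.0037 -0.0144]
```

View pics/w1.png

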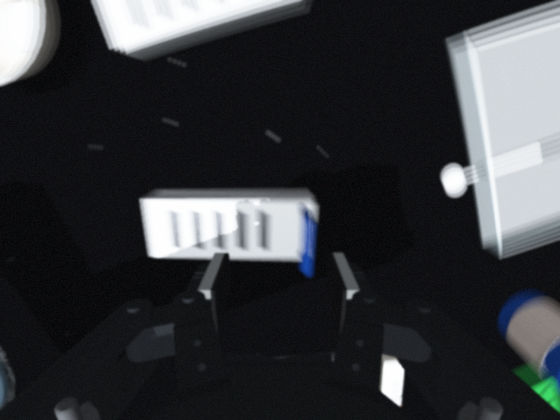

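The wrist picture is blurred because the arm was still settling. The cassette is in the middle with its bail at (308,240). I'll settle above the bar and measure again.

Request:
{"name": "step_arm", "arguments": {
  "deltas": [
    [[16,14,6],[0.003,-0.003,-0.01],0.6],
    [[16,14,6],[0.003,-0.003,-0.01],0.6],
    [[16,14,6],[0.003,-0.003,-0.01],0.6]
  ],
  "grip_force": 30
}}

```text
time: 1.45
position: [0.5222, 0.1328, 0.1518]
orientation: [0.996, -0.086, -0.002, -0.003]
ft_force: [0.9, 0.3, -0.5]
gripper_width: 0.051
```

```bash
python3 - <<'E'
from h import *
o,p,d=shot("wrist","w2"); W=cloud("wrist",d,o)
b=(p[...,2].astype(int)>p[...,0].astype(int)+60)&(W[...,2]>.055)&(W[...,2]<.085)
b[:,:200]=0;b[:,400:]=0; X=W[b]; print(b.sum(),X.mean(0),X.min(0),X.max(0),rect(X[:,:2]))
plan(.5265,.126,.071,-.184)
E
```

```text
636 [0.52665787 0.12658297 0.070192  ] [0.51874069 0.10028725 0.05513235] [0.53335792 0.14870981 0.07286581] ((526.2012939453125, 124.66888427734375), (48.83964157104492, 7.7084150314331055), 80.36546325683594)
pos [0.5221 0.1333 0.1521] yaw -0.1704 t 1.5 w 0.0513 q6 1.87
delta [ 5.8  6.9 81.1] turn [-0.005   0.0032  0.0136]
```

View pics/w2.png

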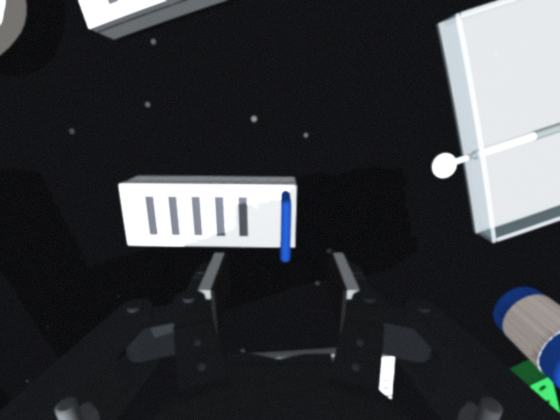

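The bar is at about (0.526, 0.126), which agrees with the top view. Descending onto it.

Request:
{"name": "step_arm", "arguments": {
  "deltas": [
    [[3,4,25],[-0.003,0.002,0.007],0.6],
    [[6,7,50],[-0.005,0.003,0.013],0.6],
    [[6,7,70],[-0.005,0.003,0.013],0.6],
    [[6,7,83],[-0.005,0.003,0.013],0.6],
    [[6,7,83],[-0.005,0.003,0.013],0.6],
    [[6,7,83],[-0.005,0.003,0.013],0.6]
  ]
}}

```text
time: 2.1
position: [0.527, 0.1262, 0.0697]
orientation: [0.996, -0.091, 0.0, 0.0]
ft_force: [-0.5, -0.4, 0.5]
gripper_width: 0.0512
```

```bash
python3 - <<'E'
from h import *
plan(.5263,.1255,.069,-.184); print(r.get_obs()["ft_force"])
E
```

```text
pos [0.527  0.1262 0.0697] yaw -0.1824 t 2.1 w 0.0512 q6 1.871
delta [-0.6  0.8  0.7] turn [-0.     -0.0007  0.0016]
[-0.45353669 -0.41686131  0.50943821]
```

Accurate. Close gently, then record the force baseline.

Request:
{"name": "step_arm", "arguments": {
  "deltas": [
    [[0,0,0],[0,0,0],0],
    [[0,0,0],[0,0,0],0],
    [[0,0,0],[0,0,0],0],
    [[0,0,0],[0,0,0],0],
    [[0,0,0],[0,0,0],0],
    [[0,0,0],[0,0,0],0]
  ],
  "grip_force": 30
}}

```text
time: 2.7
position: [0.5282, 0.1254, 0.07]
orientation: [0.996, -0.092, 0.001, -0.0]
ft_force: [-0.2, -0.2, 6.2]
gripper_width: 0.0066
```

Request:
{"name": "step_arm", "arguments": {
  "deltas": [
    [[0,0,0],[0,0,0],0],
    [[0,0,0],[0,0,0],0]
  ]
}}

```text
time: 2.9
position: [0.5282, 0.1254, 0.07]
orientation: [0.996, -0.092, 0.001, -0.0]
ft_force: [-0.4, 1.0, 6.1]
gripper_width: 0.0066
```

Request:
{"name": "step_arm", "arguments": {
  "deltas": [
    [[0,0,-3],[0,0,0],0],
    [[-0.5,0,-6],[0,0,0],0],
    [[-1.5,0,-9],[0,0,0],0],
    [[-2,0,-12],[0,0,0],0],
    [[-2,0,-12],[0,0,0],0],
    [[-2,0,-12],[0,0,0],0],
    [[-2,0,-12],[0,0,0],0]
  ]
}}

```text
time: 3.6
position: [0.5249, 0.1256, 0.0808]
orientation: [0.996, -0.092, -0.0, 0.0]
ft_force: [-1.1, 0.1, -3.8]
gripper_width: 0.0063
```

```bash
python3 - <<'E'
from h import *
for i in range(6):
    print(np.round(r.get_obs()["ft_force"],2)); shot("side","lift") 
o=r.get_obs(); print(o["position"],o["gripper_width"])
big=cv2.resize(cv2.imread("pics/lift.png")[160:260,180:320],None,fx=5,fy=5); cv2.imwrite("pics/liftb.png",big)
E
```

```text
[-1.06  0.13 -3.81]
[-1.25  0.56 -3.55]
[-1.74  0.27 -3.1 ]
[-1.82 -0.11 -3.8 ]
[-1.56  0.5  -3.56]
[-0.9   0.89 -3.93]
[0.52542921 0.1256195  0.08109482] 0.00676646965652711
```

View pics/liftb.png

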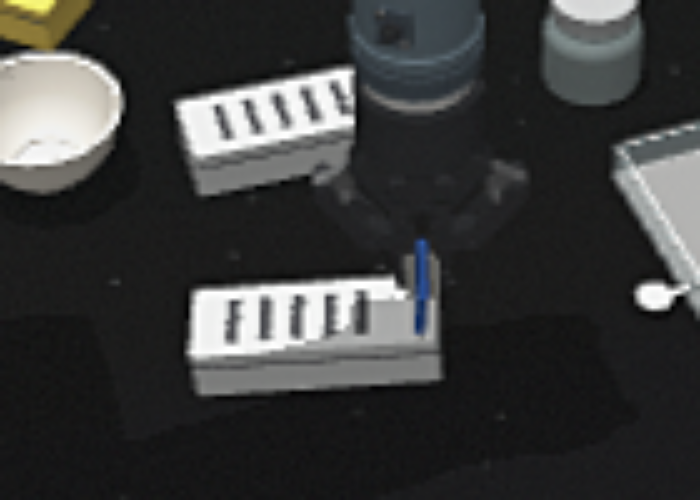

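The side view shows the bail end raised with the near end on the counter. The lift force is about 3.7 N, where an empty cassette would need about 1.1 N, so this one is full (about 0.7 kg). Putting it down and releasing.

Request:
{"name": "step_arm", "arguments": {
  "deltas": [
    [[0,0,3],[0,0,0],0],
    [[0.5,0,6],[0,0,0],0],
    [[1,0,9],[0,0,0],0],
    [[2,0,11],[0,0,0],0],
    [[2,0,11],[0,0,0],0],
    [[2,0,11],[0,0,0],0.5],
    [[2,0,11],[0,0,0],0.5],
    [[2,0,11],[0,0,0],0.5]
  ]
}}

```text
time: 4.7
position: [0.5274, 0.1253, 0.0704]
orientation: [0.996, -0.092, 0.0, 0.0]
ft_force: [-0.3, -0.6, -0.3]
gripper_width: 0.0427
```

Request:
{"name": "step_arm", "arguments": {
  "deltas": [
    [[0,0,0],[0,0,0],0.5],
    [[0,0,-20],[0,0,0],0.5],
    [[0,0,-50],[0,0,0],0.5],
    [[0,0,-80],[0,0,0],0.7],
    [[-20,0,-100],[0,0,0],1],
    [[-40,0,-100],[0,0,0],1],
    [[-40,0,-100],[0,0,0],1],
    [[-40,0,-100],[0,0,0],1]
  ]
}}

```text
time: 5.5
position: [0.4881, 0.1326, 0.1702]
orientation: [0.996, -0.092, 0.001, 0.0]
ft_force: [1.0, 0.3, 0.2]
gripper_width: 0.0854
```

```bash
python3 - <<'E'
from h import *
o,p,d=shot("wrist","w3"); W=cloud("wrist",d,o)
m=(W[...,2]>.028)&(W[...,2]<.042)&(p.min(-1)>60)
n,l,s,c=cv2.connectedComponentsWithStats(m.astype(np.uint8))
for i in range(1,n):
    if s[i,4]>2000: X=W[l==i]; print(s[i],np.median(X[:,2]),rect(X[:,:2]))
print(o["ft_force"])
plan(.4618,.138,.16,-.184+np.pi/2)
plan(.4618,.138,.16,-.184-np.pi/2)
E
```

```text
[ 165  171  169   61 9288] 0.03470078871021362 ((462.216796875, 135.65089416503906), (56.487518310546875, 150.27403259277344), 79.47769927978516)
[1.00643011 0.27548528 0.24932869]
pos [0.4884 0.1325 0.17  ] yaw -0.184 t 5.55 w 0.0855 q6 1.895
delta [-27.2  -0.5   9.9] turn [ 1.0000e-03 -8.0000e-04 -1.5708e+00]
pos [0.4884 0.1325 0.17  ] yaw -0.184 t 5.55 w 0.0855 q6 1.895
delta [-27.2  -0.5   9.9] turn [-8.0000e-04 -1.0000e-03  1.5708e+00]
```

View pics/w3.png

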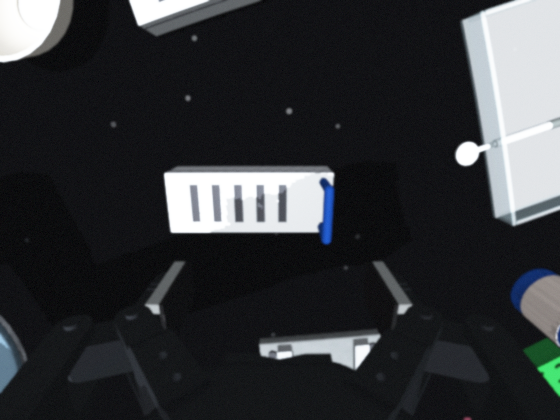

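The cassette is flat again, centred at about (0.462, 0.137) with yaw -0.184. Turning the tool 90° to grasp across its middle.

Request:
{"name": "step_arm", "arguments": {
  "deltas": [
    [[-3,0,0],[0,0,-0.149],1],
    [[-6,0,0],[0,0,-0.298],1],
    [[-9,0,0],[0,0,-0.447],1],
    [[-12,0,0],[0,0,-0.596],1],
    [[-15,0,0],[0,0,-0.745],1],
    [[-18,0,0],[0,0,-0.894],1],
    [[-21,0,0],[0,0,-1.043],1],
    [[-24,0,0],[0,0,-1.192],1],
    [[-27,0,5],[0,0,-1.341],1],
    [[-27,0,10],[0,0,-1.49],1]
  ]
}}

```text
time: 6.55
position: [0.462, 0.1374, 0.1595]
orientation: [0.792, 0.61, 0.0, 0.0]
ft_force: [0.8, 0.8, 0.1]
gripper_width: 0.0857
```

Request:
{"name": "step_arm", "arguments": {
  "deltas": [
    [[0,0,20],[0,0,-0.08],1],
    [[0,0,40],[0,0,-0.08],1],
    [[0,0,50],[0,0,-0.08],1],
    [[0,0,50],[0,0,-0.08],1]
  ]
}}

```text
time: 6.95
position: [0.4606, 0.1372, 0.1084]
orientation: [0.769, 0.639, -0.001, -0.001]
ft_force: [0.0, 0.9, 0.0]
gripper_width: 0.0855
```

```bash
python3 - <<'E'
from h import *
plan(.462,.137,.026,-.184+np.pi/2)
E
```

```text
pos [0.4606 0.1372 0.1084] yaw 1.3856 t 6.95 w 0.0855 q6 0.343
delta [ 0.2  1.7 82.4] turn [-0.0026  0.0014 -0.0012]
```

Request:
{"name": "step_arm", "arguments": {
  "deltas": [
    [[0,1,25],[-0.002,0.001,0],1],
    [[0,1.5,50],[-0.002,0.001,0],1],
    [[0,1.5,70],[-0.002,0.001,0],1],
    [[0,1.5,82],[-0.002,0.001,0],1],
    [[0,1.5,82],[-0.002,0.001,0],1],
    [[0,1.5,82],[-0.002,0.001,0],0],
    [[0,1.5,82],[-0.002,0.001,0],0],
    [[0,1.5,82],[-0.002,0.001,0],0],
    [[0,1.5,82],[-0.002,0.001,0],0],
    [[0,1.5,82],[-0.002,0.001,0],0]
  ],
  "grip_force": 70
}}

```text
time: 7.95
position: [0.4646, 0.1371, 0.0297]
orientation: [0.769, 0.639, 0.002, 0.002]
ft_force: [-0.7, -0.6, 5.5]
gripper_width: 0.0548
```

Request:
{"name": "step_arm", "arguments": {
  "deltas": [
    [[0,0,-5],[0,0,0],0],
    [[0,0,-15],[0,0,0],0],
    [[0,0,-40],[0,0,0],0],
    [[0,0,-70],[0,0,0],0],
    [[0,0,-100],[0,0,0],0],
    [[0,0,-120],[0,0,0],0],
    [[0,0,-130],[0,0,0],0],
    [[0,0,-130],[0,0,0],0],
    [[0,0,-130],[0,0,0],0]
  ]
}}

```text
time: 8.85
position: [0.462, 0.1371, 0.1573]
orientation: [0.769, 0.639, 0.001, 0.0]
ft_force: [0.1, 0.4, -7.0]
gripper_width: 0.0545
```

```bash
python3 - <<'E'
from h import *
o,p,d=shot("wrist","w4"); print(o["ft_force"])
o2,p2,d2=shot("top","t4"); o3,p3,d3=shot("side","s4")
# feeder wrt latest
W=cloud("top",d2)
m=(W[...,2]>.033)&(W[...,2]<.046)&(p2.min(-1)>120); m[:165]=0;m[250:]=0;m[:,:355]=0;m[:,405:]=0
X=W[m]; print(m.sum(),rect(X[:,:2]), X.mean(0))
for nm in [(352,165),(352,171),(378,170)]: print(nm, ray("top",*nm,.014))
plan(.493,-.198,.156,np.pi/2-.091)
cv2.imwrite("pics/s4b.png",cv2.resize(cv2.imread("pics/s4.png")[130:350,150:400],None,fx=3,fy=2.7))
E
```

```text
[ 0.10044932  0.36651187 -6.96812941]
1559 ((496.292724609375, -198.093994140625), (69.8494644165039, 179.22750854492188), 84.54412078857422) [ 0.49330178 -0.19741286  0.04002612]
(352, 165) [ 0.61696925 -0.13433024  0.014     ]
(352, 171) [ 0.60024942 -0.13411577  0.014     ]
(378, 170) [ 0.60347218 -0.207139    0.014     ]
pos [0.4614 0.137  0.1566] yaw 1.386 t 9.0 w 0.0548 q6 0.342
delta [-323.5   92.6    0.7] turn [-0.0002  0.0001 -0.0938]
```

View pics/w4.png

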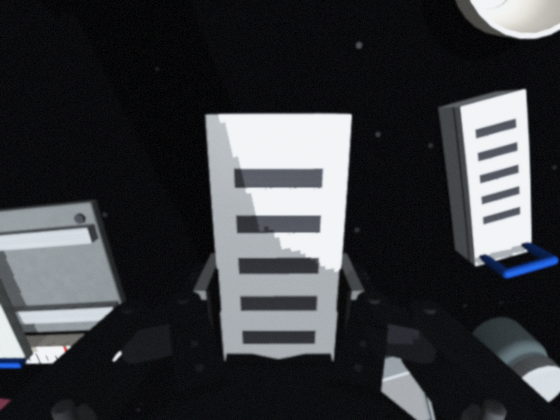

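View pics/s4b.png

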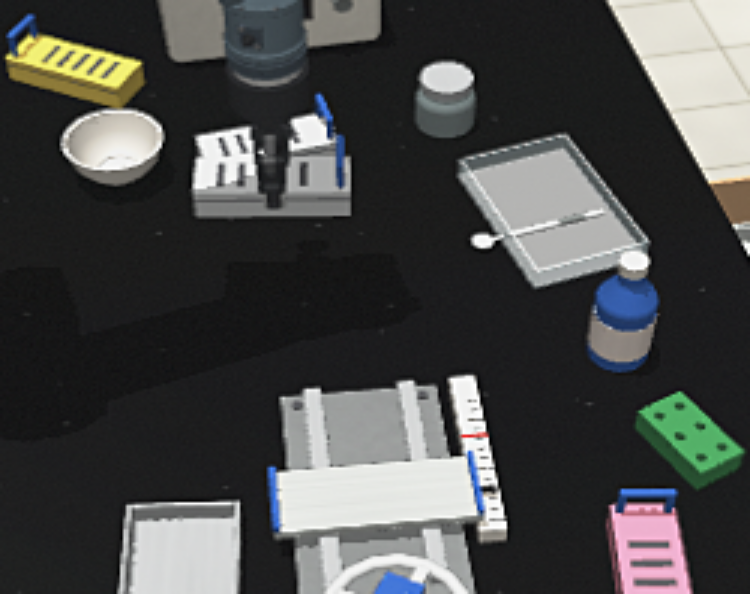

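I'm holding the full cassette level across its middle, with 7.1 N of weight on the wrist. The carriage centre is about (0.494, -0.197). Carrying it over.

Request:
{"name": "step_arm", "arguments": {
  "deltas": [
    [[-20,6,0],[0,0,-0.01],0],
    [[-55,16,0],[0,0,-0.02],0],
    [[-95,27,0],[0,0,-0.03],0],
    [[-135,38,0],[0,0,-0.04],0],
    [[-175,50,0],[0,0,-0.05],0],
    [[-215,61,0],[0,0,-0.06],0],
    [[-255,72,0],[0,0,-0.07],0],
    [[-290,83,0],[0,0,-0.08],0],
    [[-312,92,0],[0,0,-0.09],0],
    [[-323,95,0],[0,0,-0.094],0]
  ]
}}

```text
time: 10.0
position: [0.4967, -0.2, 0.157]
orientation: [0.739, 0.673, 0.001, 0.001]
ft_force: [0.2, 1.5, -5.4]
gripper_width: 0.0544
```

Request:
{"name": "step_arm", "arguments": {
  "deltas": [
    [[0,0,0],[0,0,0],0],
    [[0,0,0],[0,0,0],0],
    [[0,0,0],[0,0,0],0]
  ]
}}

```text
time: 10.3
position: [0.4962, -0.1961, 0.1577]
orientation: [0.738, 0.675, 0.001, -0.0]
ft_force: [0.3, 0.4, -5.5]
gripper_width: 0.0543
```

```bash
python3 - <<'E'
from h import *
o,p,d=shot("wrist","w5"); print(o["ft_force"])
shot("side","s5")
plan(.4955,-.1972,.080,np.pi/2-.091)
cv2.imwrite("pics/s5b.png",cv2.resize(cv2.imread("pics/s5.png")[200:420,150:400],None,fx=3,fy=2.7))
E
```

```text
[ 0.32047072  0.43237215 -5.51322375]
pos [ 0.4965 -0.1964  0.158 ] yaw 1.4817 t 10.4 w 0.0544 q6 -0.408
delta [-1.  -1.1 78. ] turn [ 0.0024 -0.0012  0.0019]
```

View pics/w5.png

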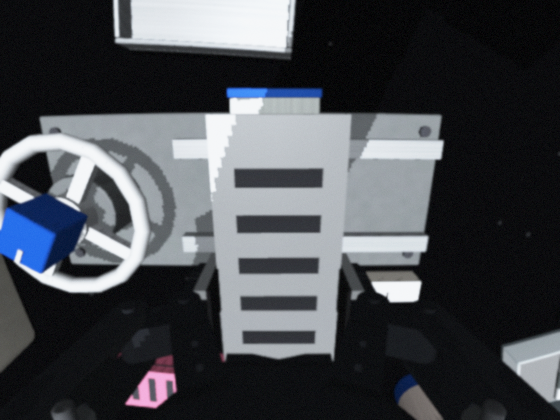

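View pics/s5b.png

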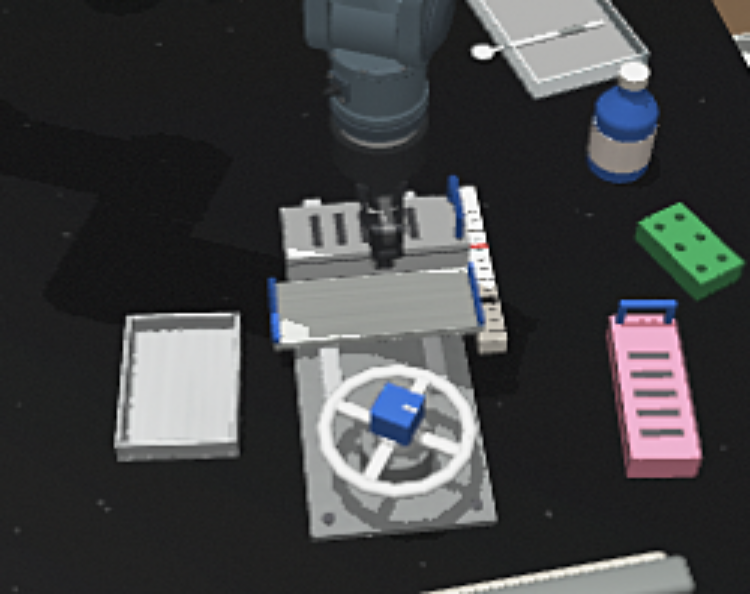

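The cassette is square over the carriage: the near lip runs from (228,92) to (320,92), centred under the cassette. Lowering it.

Request:
{"name": "step_arm", "arguments": {
  "deltas": [
    [[0,0,15],[0,0,0],0],
    [[0,-0.5,35],[0.002,0,0],0],
    [[-0.5,-1,55],[0.002,0,0],0],
    [[-0.5,-1,70],[0.002,0,0],0],
    [[-0.5,-1,78],[0.002,0,0],0],
    [[-0.5,-1,80],[0.002,0,0],0],
    [[-0.5,-1,80],[0.002,0,0],0]
  ]
}}

```text
time: 11.1
position: [0.4962, -0.1979, 0.0784]
orientation: [0.738, 0.675, 0.001, 0.0]
ft_force: [-0.2, 0.1, -5.6]
gripper_width: 0.0547
```

```bash
python3 - <<'E'
from h import *
print(r.get_obs()["ft_force"]);plan(.4955,-.1972,.070,np.pi/2-.091)
E
```

```text
[-0.22158547  0.10963467 -5.59578686]
pos [ 0.4962 -0.1979  0.0784] yaw 1.4806 t 11.1 w 0.0547 q6 -0.409
delta [ 0.6 -0.7  8.4] turn [ 0.0012 -0.0006  0.0008]
```

Request:
{"name": "step_arm", "arguments": {
  "deltas": [
    [[0,0,2],[0,0,0],0],
    [[0,0,4],[0,0,0],0],
    [[0,0,5],[0,0,0],0],
    [[0,0,6],[0,0,0],0],
    [[0,0,7],[0,0,0],0],
    [[0,0,7],[0,0,0],0]
  ]
}}

```text
time: 11.7
position: [0.4959, -0.1981, 0.071]
orientation: [0.738, 0.674, 0.001, -0.0]
ft_force: [0.4, -0.3, -5.5]
gripper_width: 0.0545
```

Request:
{"name": "step_arm", "arguments": {
  "deltas": [
    [[0,0,0.5],[0,0,0],0],
    [[0,0,1],[0,0,0],0],
    [[0,0,1.5],[0,0,0],0],
    [[0,0,1.5],[0,0,0],0]
  ]
}}

```text
time: 12.1
position: [0.496, -0.1982, 0.0698]
orientation: [0.738, 0.674, 0.001, 0.0]
ft_force: [-0.7, 0.0, -3.2]
gripper_width: 0.0546
```

Contact has begun. I'll lower a little more and then release slowly.

Request:
{"name": "step_arm", "arguments": {
  "deltas": [
    [[0,0,0.5],[0,0,0],0],
    [[0,0,1],[0,0,0],0],
    [[0,0,1],[0,0,0],0.7],
    [[0,0,1],[0,0,0],0.8],
    [[0,0,1],[0,0,0],0.9],
    [[0,0,1],[0,0,0],1],
    [[0,0,1],[0,0,0],1]
  ]
}}

```text
time: 12.8
position: [0.4961, -0.1982, 0.0686]
orientation: [0.738, 0.674, 0.001, 0.0]
ft_force: [0.1, 0.1, -0.6]
gripper_width: 0.0856
```

Request:
{"name": "step_arm", "arguments": {
  "deltas": [
    [[0,0,-10],[0,0,0],1],
    [[0,0,-30],[0,0,0],1],
    [[0,0,-55],[0,0,0],1],
    [[0,0,-80],[0,0,0],1],
    [[0,0,-100],[0,0,0],1],
    [[0,0,-110],[0,0,0],1],
    [[0,0,-110],[0,0,0],1]
  ]
}}

```text
time: 13.5
position: [0.497, -0.1988, 0.1804]
orientation: [0.738, 0.674, 0.001, 0.002]
ft_force: [-0.5, 0.2, 0.3]
gripper_width: 0.0853
```

```bash
python3 - <<'E'
from h import *
o,p,d=shot("wrist","w6"); W=cloud("wrist",d,o); print(o["ft_force"])
m=(W[...,2]>.066)&(W[...,2]<.086)&(p.min(-1)>60); m[:,:185]=0; m[:,390:]=0
n,l,s,c=cv2.connectedComponentsWithStats(m.astype(np.uint8))
for i in range(1,n):
    if s[i,4]>1500: X=W[l==i]; print(s[i],np.median(X[:,2]),rect(X[:,:2]))
plan(.478,-.352,.18,2.456)
E
```

```text
[-0.46353372  0.18368216  0.33066964]
[  242   112    76   177 11055] 0.07454106706625727 ((494.1728820800781, -198.97055053710938), (56.561283111572266, 150.2205810546875), 84.84489440917969)
pos [ 0.4962 -0.1984  0.179 ] yaw 1.48 t 13.55 w 0.0854 q6 -0.409
delta [-154.6   -4.2   -1. ] turn [ 2.00e-03  9.00e-04 -9.76e-01]
```

View pics/w6.png

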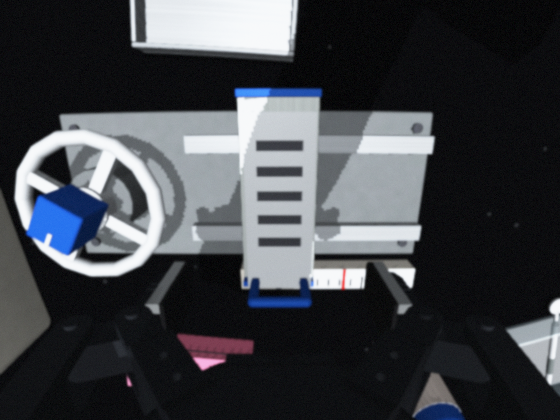

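The cassette sits squarely on the carriage: centre (0.494, -0.199), top at 0.0745, yaw -0.090. Next I'll locate the hub precisely and go to it. Starting at q6 of about -1.5 leaves enough wrist range to turn 3.5 rad in one grasp.

```bash
python3 - <<'E'
from h import *
o=r.get_obs(); p=cv2.imread("pics/w6.png")[:,:,::-1]; d=np.load("pics/w6_d.npy"); W=cloud("wrist",d,o)
m=(W[...,2]>.116)&(W[...,2]<.126); m[:,:20]=0;m[:,115:]=0;m[:180]=0;m[260:]=0
X=W[m]; print(m.sum(),np.median(X[:,2]),rect(X[:,:2]))
o2,p2,d2=shot("top","t6"); W=cloud("top",d2)
m=(W[...,2]>.116)&(W[...,2]<.126); m[:,:405]=0;m[:,470:]=0;m[:180]=0;m[250:]=0
X=W[m]; print(m.sum(),rect(X[:,:2]),X.mean(0))
E
```

```text
2140 0.11883650306881358 ((477.927001953125, -354.2355041503906), (34.50056076049805, 35.276432037353516), 53.2384033203125)
0 ((0.0, 0.0), (0.0, 0.0), 0.0) [nan nan nan]<stdin>:7: RuntimeWarning: Mean of empty slice.
  ret = um.true_divide(
```

Request:
{"name": "step_arm", "arguments": {
  "deltas": [
    [[-15,0,0],[0,0,-0.14],1],
    [[-35,-1,0],[0,0,-0.28],1],
    [[-60,-2,0],[0,0,-0.42],1],
    [[-85,-3,0],[0,0,-0.56],1],
    [[-110,-4,0],[0,0,-0.7],1],
    [[-135,-4,0],[0,0,-0.84],1],
    [[-155,-4,0],[0,0,-0.976],1],
    [[-155,-4,0],[0,0,-0.976],1],
    [[-155,-4,0],[0,0,-0.976],1]
  ]
}}

```text
time: 14.5
position: [0.4771, -0.3515, 0.177]
orientation: [0.337, 0.941, 0.001, -0.001]
ft_force: [-0.5, 1.0, 0.4]
gripper_width: 0.0852
```

```bash
python3 - <<'E'
from h import *
plan(.478,-.352,.11,2.456)
E
```

```text
pos [ 0.4771 -0.3515  0.177 ] yaw 2.4532 t 14.5 w 0.0852 q6 -1.625
delta [-1.2  0.1 67. ] turn [ 0.0017 -0.0025 -0.0028]
```

Request:
{"name": "step_arm", "arguments": {
  "deltas": [
    [[-1,0.5,20],[0.002,-0.002,-0.01],1],
    [[-1,1,45],[0.002,-0.002,-0.01],1],
    [[-1,1,63],[0.002,-0.002,-0.01],1],
    [[-1,1,69],[0.002,-0.002,-0.01],1],
    [[-1,1,69],[0.002,-0.002,-0.01],1],
    [[-1,1,69],[0.002,-0.002,-0.01],0],
    [[-1,1,69],[0.002,-0.002,-0.01],0],
    [[-1,1,69],[0.002,-0.002,-0.01],0],
    [[-1,1,69],[0.002,-0.002,-0.01],0],
    [[-1,1,69],[0.002,-0.002,-0.01],0]
  ],
  "grip_force": 60
}}

```text
time: 15.5
position: [0.4797, -0.3524, 0.1107]
orientation: [0.332, 0.943, -0.001, 0.002]
ft_force: [-0.3, 0.7, 5.2]
gripper_width: 0.0334
```

```bash
python3 - <<'E'
from h import *
plan(.478,-.353,.108,2.456); o=r.get_obs();print(o["ft_force"],o["ft_torque"])
E
```

```text
pos [ 0.4797 -0.3524  0.1107] yaw 2.4657 t 15.5 w 0.0334 q6 -1.635
delta [ 1.  -1.5  2.7] turn [-0.0008  0.004   0.0097]
[-0.30739233  0.68737715  5.23080118] [0.4330099  0.29915549 0.0298723 ]
```

The hub is gripped (33.4 mm opening) and the wheel is at about 0.59 rad, so about 3.5 rad remain. Clockwise from above is + about tool z.

Request:
{"name": "step_arm", "arguments": {
  "deltas": [
    [[0,0,0],[0,0,0.06],0],
    [[0,0,0],[0,0,0.18],0],
    [[0,0,0],[0,0,0.3],0],
    [[0,0,0],[0,0,0.42],0],
    [[0,0,0],[0,0,0.54],0],
    [[0,0,0],[0,0,0.66],0],
    [[0,0,0],[0,0,0.78],0],
    [[0,0,0],[0,0,0.9],0],
    [[0,0,0],[0,0,0.96],0],
    [[0,0,0],[0,0,1.0],0]
  ]
}}

```text
time: 16.5
position: [0.4805, -0.3542, 0.1107]
orientation: [0.744, 0.668, -0.001, 0.004]
ft_force: [0.5, -4.1, 1.7]
gripper_width: 0.0331
```

```bash
python3 - <<'E'
from h import *
plan(.4785,-.353,.11,1.466); o=r.get_obs();print(o["ft_force"],o["ft_torque"])
o,p,d=shot("side","s7")
cv2.imwrite("pics/s7b.png",cv2.resize(cv2.imread("pics/s7.png")[220:420,180:380],None,fx=3,fy=3))
E
```

```text
pos [ 0.4805 -0.3542  0.1107] yaw 1.4639 t 16.5 w 0.0331 q6 -0.633
delta [ 1.  -2.1  0.7] turn [ 0.0046  0.0059 -0.0021]
[ 0.49281209 -4.08535756  1.66677003] [-0.44490884 -0.07446911  0.20723706]
```

View pics/s7b.png

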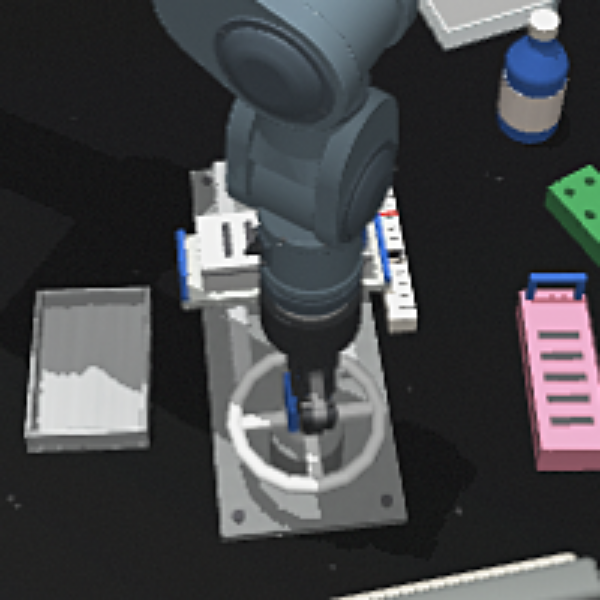

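The wheel turns with the gripper, the carriage moves toward the red line (388,213), and the cassette rides along.

Request:
{"name": "step_arm", "arguments": {
  "deltas": [
    [[0,-0.5,0],[0,0,0.06],0],
    [[0,-0.5,0],[0,0,0.18],0],
    [[0,-0.5,0],[0,0,0.3],0],
    [[0,-0.5,0],[0,0,0.43],0],
    [[0,-0.5,0],[0,0,0.56],0],
    [[0,-0.5,0],[0,0,0.69],0],
    [[0,-0.5,0],[0,0,0.82],0],
    [[0,-0.5,0],[0,0,0.95],0],
    [[0,-0.5,0],[0,0,1.08],0],
    [[0,-0.5,0],[0,0,1.2],0]
  ]
}}

```text
time: 17.55
position: [0.4791, -0.3559, 0.1107]
orientation: [0.992, 0.13, -0.0, 0.005]
ft_force: [0.1, -9.9, 1.0]
gripper_width: 0.0329
```

Request:
{"name": "step_arm", "arguments": {
  "deltas": [
    [[0,0,0],[0,0,0.12],0],
    [[0,0,0],[0,0,0.24],0],
    [[0,0,0],[0,0,0.36],0],
    [[0,0,0],[0,0,0.48],0],
    [[0,0,0],[0,0,0.6],0],
    [[0,0,0],[0,0,0.72],0],
    [[0,0,0],[0,0,0.84],0],
    [[0,0,0],[0,0,0.96],0],
    [[0,0,0],[0,0,1.02],0],
    [[0,0,0],[0,0,1.02],0]
  ]
}}

```text
time: 18.55
position: [0.4771, -0.3554, 0.1107]
orientation: [0.929, -0.37, 0.001, 0.004]
ft_force: [-5.6, -9.0, 5.3]
gripper_width: 0.0332
```

```bash
python3 - <<'E'
from h import *
plan(.4785,-.353,.11,2.4657-3.51); o=r.get_obs();print(o["ft_force"],o["ft_torque"])
for n in ["side","top"]: shot(n,n+"8")
a=cv2.resize(cv2.imread("pics/side8.png")[240:360,240:360],None,fx=5,fy=5)
cv2.imwrite("pics/s8b.png",a)
cv2.imwrite("pics/t8b.png",cv2.resize(cv2.imread("pics/top8.png")[145:265,310:470],None,fx=5,fy=5))
E
```

```text
pos [ 0.4771 -0.3554  0.1107] yaw -0.7575 t 18.55 w 0.0332 q6 1.585
delta [-0.7 -2.7  0.7] turn [ 0.007  -0.0058  0.2868]
[-5.62449233 -8.98919906  5.34011367] [-0.55022451  1.53352168 -0.21483637]
```

View pics/s8b.png

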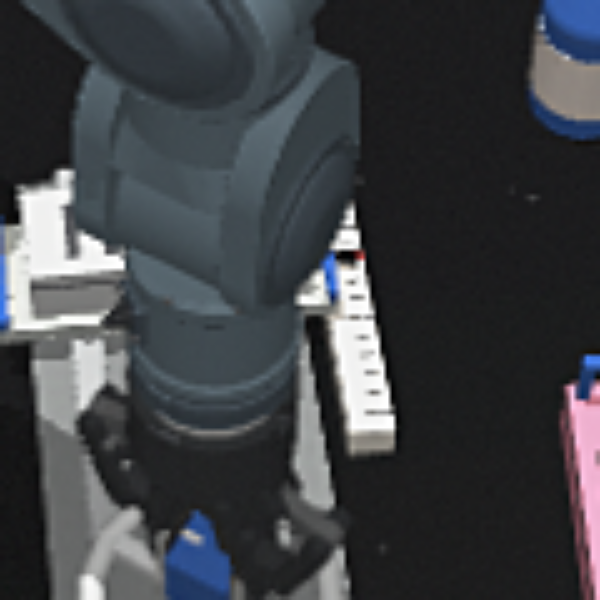

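View pics/t8b.png

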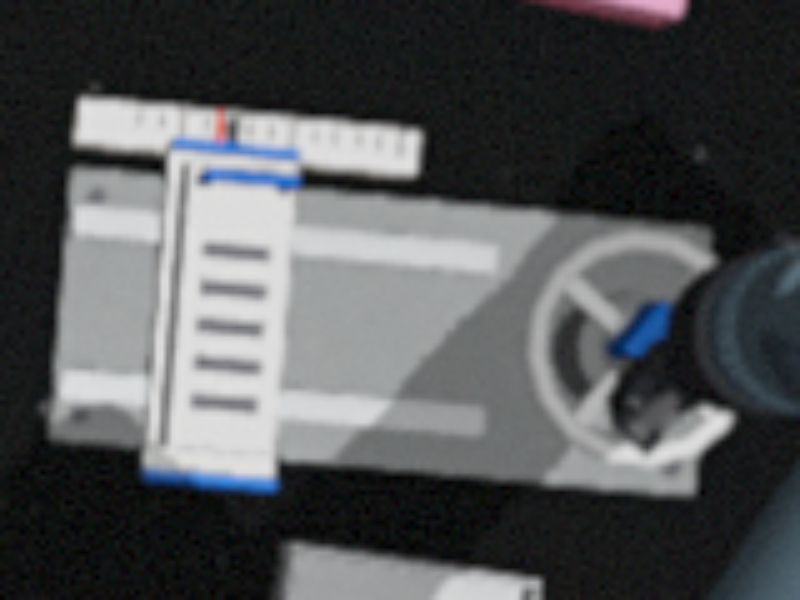

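The black pointer tip at (232,130) is about 5 mm short of the red line at (222,122), which matches the 0.29 rad still to go by angle. Finishing the turn.

Request:
{"name": "step_arm", "arguments": {
  "deltas": [
    [[0,0,0],[0,0,0.08],0],
    [[0,0,0],[0,0,0.16],0],
    [[0,0,0],[0,0,0.22],0],
    [[0,0,0],[0,0,0.26],0],
    [[0,0,0],[0,0,0.285],0],
    [[0,0,0],[0,0,0.285],0],
    [[0,0,0],[0,0,0.285],0],
    [[0,0,0],[0,0,0.285],0]
  ]
}}

```text
time: 19.45
position: [0.4768, -0.355, 0.1107]
orientation: [0.867, -0.498, 0.001, 0.004]
ft_force: [-8.3, -8.2, 7.5]
gripper_width: 0.0329
```

```bash
python3 - <<'E'
from h import *
plan(.4785,-.353,.11,2.4657-3.51); o=r.get_obs();print(o["ft_force"],o["ft_torque"])
for n in ["top"]: shot(n,n+"9")
cv2.imwrite("pics/t9b.png",cv2.resize(cv2.imread("pics/top9.png")[155:195,320:400],None,fx=10,fy=10,interpolation=cv2.INTER_CUBIC))
E
```

```text
pos [ 0.4768 -0.355   0.1107] yaw -1.0414 t 19.45 w 0.0329 q6 1.869
delta [-0.8 -2.5  0.7] turn [ 0.006  -0.0056  0.0029]
[-8.30156931 -8.15763254  7.47044944] [-0.36374931  1.5492001  -0.13713651]
```

View pics/t9b.png

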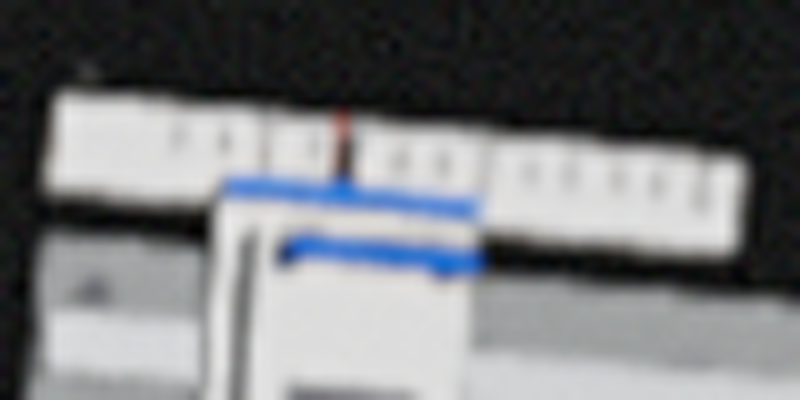

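The pointer covers the red line, perhaps 1 mm short, so I'll add a slight nudge and then release and retreat.

Request:
{"name": "step_arm", "arguments": {
  "deltas": [
    [[0,0,0],[0,0,0.03],0],
    [[0,0,0],[0,0,0.035],0],
    [[0,0,0],[0,0,0.035],0],
    [[0,0,0],[0,0,0.035],0.6],
    [[0,0,0],[0,0,0.035],1],
    [[0,0,0],[0,0,0.035],1],
    [[0,0,0],[0,0,0.035],1]
  ]
}}

```text
time: 20.2
position: [0.4788, -0.3515, 0.1092]
orientation: [0.859, -0.511, 0.001, 0.0]
ft_force: [-0.4, 0.1, -0.1]
gripper_width: 0.0856
```

Request:
{"name": "step_arm", "arguments": {
  "deltas": [
    [[0,0,-10],[0,0,0],1],
    [[0,0,-30],[0,0,0],1],
    [[0,0,-60],[0,0,0],1],
    [[0,0,-90],[0,0,0],1],
    [[0,0,-110],[0,0,0],1],
    [[0,0,-120],[0,0,0],1],
    [[0,0,-120],[0,0,0],1],
    [[0,0,-120],[0,0,0],1]
  ]
}}

```text
time: 21.0
position: [0.4784, -0.3514, 0.2287]
orientation: [0.859, -0.512, 0.001, 0.001]
ft_force: [-0.2, 0.2, -1.3]
gripper_width: 0.0854
```

```bash
python3 - <<'E'
from h import *
o=r.get_obs();print(o["position"],o["ft_force"],o["gripper_width"],o["time"])
p,d=shot("top","top10")[1:]; shot("side","side10")
W=cloud("top",d)
for nm,z0,z1,b in [("b",.068,.082,(320,400,165,250)),("a",.028,.046,(160,205,180,255))]:
    m=(W[...,2]>z0)&(W[...,2]<z1)&(p.min(-1)>40); k=np.zeros_like(m);k[b[2]:b[3],b[0]:b[1]]=1; X=W[m&k]; print(nm,len(X),np.median(X[:,2]),rect(X[:,:2]))
P=p[155:195,320:400].astype(int); 
rd=np.argwhere((P[...,0]>P[...,1]+50)); dk=np.argwhere((P.max(-1)<100)&(np.arange(40)[:,None]>9)&(np.arange(40)[:,None]<18)&(np.arange(80)[None]>25)&(np.arange(80)[None]<45))
for A in (rd,dk):
    if len(A): v,u=A.mean(0); print(len(A),u+320,v+155,ray("top",u+320,v+155,.016))
y=np.array([.091,.996]); 
cv2.imwrite("pics/t10b.png",cv2.resize(cv2.imread("pics/top10.png")[155:195,320:400],None,fx=10,fy=10,interpolation=cv2.INTER_CUBIC))
cv2.imwrite("pics/s10b.png",cv2.resize(cv2.imread("pics/side10.png")[130:390,150:420],None,fx=2.9,fy=2.3))
E
```

```text
[ 0.47842542 -0.35141392  0.22872393] [-0.18311102  0.16134469 -1.26796027] 0.08544630253787114 21.0
b 1156 0.07603601994074527 ((500.5304870605469, -126.71139526367188), (58.32069396972656, 150.52581787109375), 85.18487548828125)
a 1131 0.0360484620931647 ((478.6670837402344, 332.1803894042969), (151.11312866210938, 58.09571075439453), 5.459287166595459)
32 356.3125 165.6875 [ 0.61486034 -0.14601479  0.016     ]
```

View pics/t10b.png

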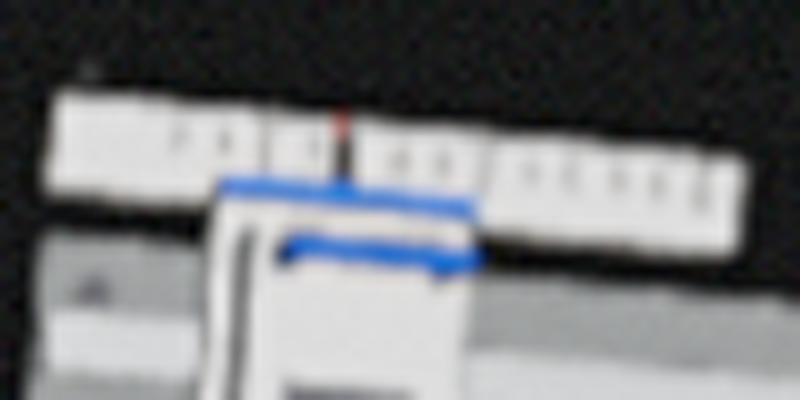

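View pics/s10b.png

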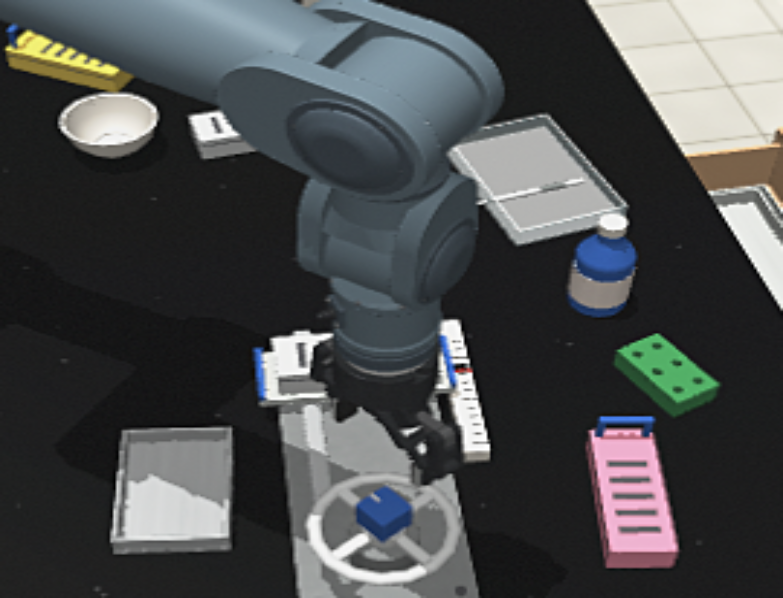

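```bash
python3 - <<'E'
from station import ticket
print(ticket.finish_job())
E
```

```text
the job is handed in; nothing more can be done
None
```

The job is done and handed in; the system gave no verdict. It took about 21 s of the 70 s allowed.

**Finding the full one:** I lifted the bail end of the white cassette nearer the feed slide. It needed about 3.7 N, where an empty one would need about 1.1 N, so it was the full one. I set it down, and when I later picked it up it weighed about 7 N (roughly 0.7 kg).

**Placing it:** I took it afresh across the middle and lowered it onto the carriage. Measured against the carriage, it stood within about 2 mm of the middle and was square and flat.

**Cranking:** I turned the handwheel clockwise about 3.54 rad in one grasp, with no regrasp needed. Then I let go and moved up clear.

**Last checks:**
- **Pointer:** in the top view the black pointer stands on the red line, within about 1–2 mm. The cassette moved about 72 mm, which agrees with the wheel turn.
- **Full cassette:** its top is 76 mm above the counter, so it is flat on the carriage.
- **Empty cassette:** it is within 1 mm of where it started.
- **Bystanders:** none looked moved in the last pictures.
- **Gripper:** it is open and clear of everything.

The automatic pixel check of the pointer found no dark pixels, so the pointer reading rests on the enlarged picture and the wheel angle. The wrist force sensor read 5.5–7 N for the same held load in different poses, and small sideways forces of about 10 N showed while cranking. Neither came near a limit.

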